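# Give the small pitcher a stroke of the syrup pump

## Task

Take the small steel milk pitcher out of the wire rack, stand it upright on the dispenser's plate between the wire guides so that its mouth is under the spout, and let go of it. Then press the bottle's sprung nozzle cap all the way down and let it come fully up again, leaving the pitcher standing there under the spout. Never press the cap without the pitcher under the spout, do not tip the pitcher over, and leave the sugar jar, the espresso cup and the shot glass where they are.

Things in the scene. Friction and masses are not known exactly. Their poses are not given: they have to be found in the camera images.
- pitcher_center (a point): Small steel milk pitcher (98 mm tall, about 0.2 kg) that stands in the rack: point on its round body's axis, 49 mm above its underside. Own z up, handle at -y, pouring lip at +y (40 mm from the axis). Body 68 mm across below 45 mm height, 64 mm at 45-71 mm; treat as solid. Can be gripped from above over the body, fingers at its +x and -x. The bigger pitchers are not meant.
- pitcher_handle (a point): Grip point on that pitcher's strap handle, 62 mm above its underside, 46.5 mm from the body axis towards its -y; axes as the pitcher's. Strap 12 mm wide (along x), 5 mm thick, upright from 17 to 72 mm height, then bending in to the body, top at 84 mm; about 10 mm gap to the body. Can be pinched from above across x, if nothing flanks it.
- rack: Fixed steel rack where the pitcher starts; origin on the counter under the pitcher's axis, z up. Plate 6 mm thick. The handle points to the rack's +x between two upright wire hoops (7 mm wire, 100 mm high, at rack y = +-14 mm, x 41 to 68 mm): no finger fits beside the handle there, so take the body; it lifts straight up.
- dispenser: Fixed dispenser; origin on the counter under the bay's centre, z up; open towards its -x (the robot's side), amber bottle (36 mm radius) with its axis at x = +94 mm. Plate 10 mm thick, x -40 to 136 mm, 116 mm wide. Wire guides 100 mm high over the counter flank the bay from x = -22 to 36 mm, 92 mm apart clear in front, 81 mm at the back.
- bay (a point): Centre of the bay, on the plate's top; axes as the dispenser's. Here belongs the pitcher's body axis, its centre then 49 mm above this point. The guides leave no room for fingers beside the pitcher's body and the spout hangs over its mouth, so it is brought in by its handle, from the open side, the handle pointing to the dispenser's -x.
- cap_top (a point): Centre of the top of the nozzle cap, a round black cap 38 mm across on the bottle, 201 mm over the counter when up; axes as the dispenser's. Pressed straight down. A tube 11 mm thick goes from it to the dispenser's -x, 190 mm over the counter, and turns down over the bay; it moves with the cap.
- spout_tip (a point): Lower end of that tube, 8 mm behind the bay's centre (x = +8 mm in the dispenser's frame), 160 mm over the counter when the cap is up, 145 mm when down.
- nozzle (a joint): Travel of the nozzle cap: 0 is up, 0.015 m fully down; a spring returns it. It takes 2.5 N to start and about 8 N to hold fully down.
- sugar_jar: Bystander: glass sugar jar with steel top, 68 mm across, 134 mm tall, origin under its centre.
- espresso_cup_a: Bystander: small striped espresso cup with a handle, 60 mm across, 49 mm tall, origin under its centre.
- shot_glass_a: Bystander: shot glass, 49 mm across, 62 mm tall, origin under its centre.
Mind the look-alikes: they are no part of the job. What is shaped like the part that bears pitcher_center but red is not meant.

How it is judged:
On the way, in this order (a step that is already met when the one before it is completed fails the run):
1. the pitcher stands upright on the dispenser's plate, its mouth under the spout, let go of (horizontal distance between pitcher_center and spout_tip below 0.022 m and z of pitcher_center in the frame of dispenser below 0.063 m and angle between pitcher_center's own z axis and vertical below 0.08 rad and contact force between the fingers and pitcher below 0.1 N), for 0.2 s.
2. the nozzle cap is pressed all the way down (13 mm or more of its 15 mm) (value of joint nozzle above 0.013 m), for 0.05 s.
At the end, for the whole second after the job is handed in: The nozzle cap is up again (within 2 mm) and the pitcher stands still and upright on the dispenser's plate, its body axis within 22 mm of the spout's tip seen from above (value of joint nozzle below 0.002 m and horizontal distance between pitcher_center and spout_tip below 0.022 m and z of pitcher_center in the frame of dispenser below 0.063 m and angle between pitcher_center's own z axis and vertical below 0.08 rad and linear speed of pitcher below 0.02 m/s); the robot touches nothing.
It fails at once if the cap is pressed (over 4 mm) while the pitcher is not under the spout (value of joint nozzle above 0.004 m and (horizontal distance between pitcher_center and spout_tip above 0.03 m or z of pitcher_center in the frame of dispenser above 0.07 m)).
It fails at once if the pitcher is tipped over (more than about 50 degrees) (angle between pitcher_center's own z axis and vertical above 0.9 rad).
It fails at once if a bystander is moved by more than 30 mm (distance of any of sugar_jar, espresso_cup_a, shot_glass_a from where it was at the start of the episode above 0.03 m).
It also fails if it takes over 70 s, if anything falls off the work surface, if the arm or the gripper's body presses on something with over 40 N, if the wrist force passes 120 N, or if a joint passes its speed limit or range.

## Robot

A 6-joint arm with a two-finger parallel gripper is mounted at the origin on a cart in front of the work surface, level with it; the furniture and walls round the work are solid. World frame = base frame: x ahead of the robot, y to its left, z up, the work surface at z = 0. Lengths are in m, angles in rad, forces in N, time in s.
With the tool pointing down it reaches from about 0.25 to 0.725 m from the base axis. Payload 4 kg.
Tool frame: the origin (TCP) lies at the very end of the fingers, on their centre line; the grasp point (between the pads) lies 19 mm behind it; z points along the fingers, y is the line along which they close (so a half turn about z gives the same grasp; the last joint's range is limited). The gripper opens to 85 mm and grips with 20 to 120 N. Pads are 22 mm wide; open, the fingers measure 114 mm over their backs; the gripper's body (76 mm by 85 mm) begins 54 mm behind the grasp point. The pads swing forward as they close: fully open they stand 13 mm farther back than shut.
Start: joints at [1.328, 0.241, 0.005, 1.335, 0, 1.571], TCP at [0.12, 0.485, 0.231] pointing down, gripper open.
Joint ranges: [-2.72, 2.72], [-1.05, 1.87], [-1.09, 1.28], [-1.99, 2.15], [-1.42, 1.44], [-3.14, 3.14]. Speed limits (rad/s): [2.79, 2.79, 3.14, 3.14, 3.14, 3.14].

## Interface

Orientations are given as a unit quaternion [x, y, z, w].
In Python, from workcell import bot gives the robot as it stands.
- The arm moves only by the tool carry_out, never from a script. Its argument "increments" is one flat list of numbers, 5 for each row, row after row: the finger opening in cm, from 0 to 8.54, then the shift along the tool's x, y, z in cm, then the turn about the tool's z in rad. A call has exactly 5 rows; each row shifts and turns the commanded pose from where the row before left it, along the tool's axes as they then stand; what a row does not reach is not made up. A row lasts 1/8 s, in which the tool goes at most 62.5 mm and 10.7 degrees, less where a joint would pass 70% of its speed; a pose out of reach is approached as far as the arm can. A call with a gripper value outside its range is refused whole. The fingers move at their own pace and stop on an object; the grip force is fixed at half the most. Time passes only in rows, so rows that do not move let the fingers close, or fill a call up. It gives the time, the measured TCP pose, the force, the opening and the grip force at its end, in the units of the state.
- bot.get_obs(): the state, without advancing time (a new reading comes with each control period).
- bot.camera(name): name is "side" or "top"; returns a dict with "pixels" (400x640x3 uint8, blue, green, red), "range_z" (400x640 float32, m along the optical axis (not along the pixel's ray), 0 where there is no reading), "mtx" (3x3 intrinsics, pixels), "eye" and "attitude" of the camera in the world. Camera axes: x right, y down, z forward; pixel columns grow to the right and rows downward; lengths in m; the calibration is good to about 2 mm. A picture is of the moment at which its call begins.
- bot.job_done(): hands the job in; it is judged then, once.
Trained networks look in a picture, given as the dict that the camera call returned (one of the last four; its "shot" number tells which), for a name from the list of things; names that differ only in an ending like _2 or _b are one class to them, and where a whole thing is asked for, a point or a joint stands for the part that bears it (a point fixed in the world has none). Each returns a list of dicts, best first, with "p" (0 to 1); they miss things now and then, are a little off and sometimes report something else, mostly with a low value. They report only what shows in the picture. A call takes as long as a camera call. They do not tell look-alikes from the thing itself.
- bot.find_in(picture, name): "xyz" ([x, y, z] in m, in the coordinates of the camera as it stood for that picture, good to about 4 mm: the middle of the surface that is visible of it).
- bot.regions_of(picture, name): "mask" (400x640 bool, what is visible of it).
- bot.place_of(picture, name): "xyz" ([x, y, z] in m, in the coordinates of the camera as it stood for that picture, good to about 4 mm: a listed point, or the origin of a listed thing).
The state is a dict: "clock": time; "joint_pos": joint angles; "joint_vel": joint speeds; "tau": joint torques, N m; "eef_pos": TCP position; "tool_rot": TCP orientation; "ft_force": force on the tool from outside, world axes, zero at the start; "ft_torque": the same for the moment, N m; "grip_width": finger opening in m; "grasp_force": force on a finger pad.
Only numpy, scipy, OpenCV 4.12 (cv2) and the standard library are available. Lean on these libraries where they do the work, as an engineer would, in place of code of your own. Each camera call takes 0.05 s, during which the arm holds its last target. There are 200 camera calls.

## Working session

There is one attempt and no reset: what is moved stays moved. The work goes in short steps, Python scripts to look and compute and a tool call to move; the robot and the scene stay as the last step left them, time stands still between calls to the robot, and variables do not carry over. Pictures are saved under pics/ and viewed, at most 10 in all, crops included, and the job is handed in when it is done.

Besides the shell and the picture viewer there is one more tool, called after ">>>" by a JSON object that holds its "fn" and its "kwargs". carry_out: Moves the arm, as the interface text tells. Its arguments: {"type":"object","properties":{"increments":{"type":"array","items":{"type":"number"}}},"required":["increments"]}

```bash
mkdir -p pics; cat > h.py <<'E'
import numpy as np, cv2
from scipy.spatial.transform import Rotation as R
from workcell import bot
def rot(c):
    a=np.array(c["attitude"]); return a if a.shape==(3,3) else R.from_quat(a).as_matrix()
def w(c,p): return rot(c)@np.array(p)+np.array(c["eye"])
def cloud(c):
    z=c["range_z"]; v,u=np.indices(z.shape); K=c["mtx"]
    P=np.stack([(u-K[0,2])/K[0,0]*z,(v-K[1,2])/K[1,1]*z,z],-1)
    return P@rot(c).T+np.array(c["eye"])
def px(c,p):
    q=rot(c).T@(np.array(p)-np.array(c["eye"])); q=c["mtx"]@q; return (q[:2]/q[2]).round(0)
E
python3 - <<'E'
from h import *
o=bot.get_obs(); print(o["eef_pos"],o["tool_rot"],o["clock"])
for n in ["top","side"]:
    c=bot.camera(n); cv2.imwrite(f"pics/{n}0.png",c["pixels"]); print(n,c["eye"],c["attitude"])
    for k in ["pitcher_center","pitcher_handle","rack","dispenser","bay","cap_top","spout_tip","sugar_jar","espresso_cup_a","shot_glass_a"]:
        for d in bot.place_of(c,k)[:4]:
            p=w(c,d["xyz"]); print(k,round(d["p"],2),p.round(3),px(c,p))
E
```

```text
[0.12006537 0.48472994 0.23042232] [ 1.21121894e-01  9.92637098e-01 -1.03103302e-03 -1.24366397e-04] 0.0
top [0.02247263 0.26011081 1.69691926] [-0.52185447  0.83319809 -0.15436008  0.09809092]
pitcher_center 0.91 [ 0.387 -0.201  0.05 ] [394. 223.]
pitcher_center 0.59 [ 0.475 -0.326  0.049] [413. 186.]
pitcher_center 0.5 [0.558 0.166 0.004] [276. 228.]
pitcher_handle 0.94 [ 0.558 -0.183  0.065] [366. 181.]
pitcher_handle 0.9 [ 0.496 -0.365  0.071] [420. 174.]
pitcher_handle 0.63 [ 0.345 -0.225  0.061] [406. 229.]
rack 0.65 [ 0.513 -0.19   0.   ] [372. 198.]
dispenser 0.88 [0.559 0.167 0.004] [275. 228.]
bay 0.67 [0.558 0.168 0.011] [275. 228.]
cap_top 0.68 [0.649 0.151 0.2  ] [263. 184.]
spout_tip 0.45 [0.567 0.163 0.159] [271. 211.]
sugar_jar 0.78 [ 0.623 -0.406 -0.003] [409. 149.]
espresso_cup_a 0.67 [ 0.733 -0.002  0.001] [298. 168.]
shot_glass_a 0.64 [ 0.513 -0.189  0.054] [373. 193.]
shot_glass_a 0.61 [0.61  0.424 0.   ] [201. 247.]
side [1.6411283  1.18093434 1.17883849] [ 0.32751773  0.81632281 -0.4454435  -0.1671206 ]
pitcher_center 0.78 [ 0.476 -0.324  0.049] [281. 177.]
pitcher_center 0.74 [ 0.515 -0.19   0.05 ] [294. 193.]
pitcher_center 0.56 [ 0.388 -0.191  0.047] [317. 182.]
pitcher_handle 0.78 [ 0.498 -0.361  0.061] [271. 174.]
pitcher_handle 0.59 [ 0.345 -0.223  0.06 ] [319. 173.]
pitcher_handle 0.54 [ 0.559 -0.179  0.065] [288. 195.]
rack 0.69 [ 0.513 -0.192 -0.007] [295. 204.]
dispenser 0.78 [ 0.558  0.171 -0.004] [351. 248.]
dispenser 0.32 [ 0.733 -0.    -0.001] [284. 247.]
bay 0.68 [0.556 0.167 0.009] [351. 244.]
cap_top 0.59 [0.649 0.151 0.198] [329. 210.]
sugar_jar 0.73 [ 0.629 -0.397 -0.003] [243. 195.]
shot_glass_a 0.82 [ 0.613  0.433 -0.005] [397. 291.]
```

```bash
python3 - <<'E'
import cv2
a=cv2.imread("pics/top0.png")[110:310,150:470]; b=cv2.imread("pics/side0.png")[120:320,200:440]
cv2.imwrite("pics/a.png",cv2.resize(a,(800,500),interpolation=cv2.INTER_CUBIC)); cv2.imwrite("pics/b.png",cv2.resize(b,(720,600),interpolation=cv2.INTER_CUBIC))
E
```

```text
(no output)
```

View pics/a.png

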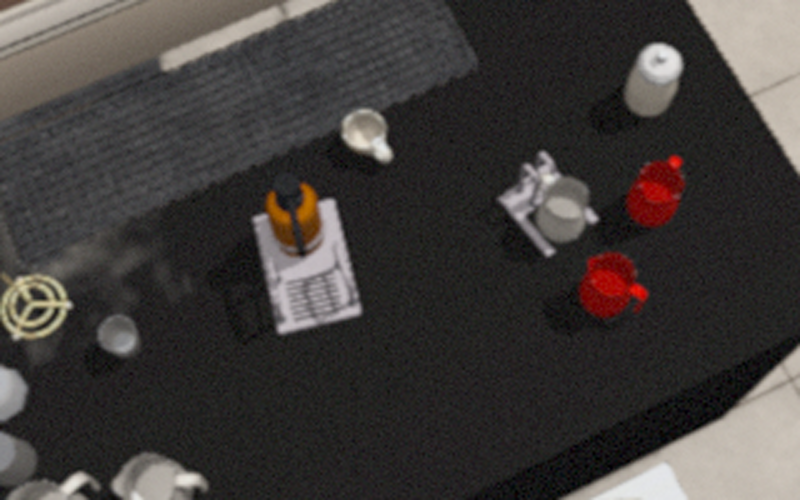

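View pics/b.png

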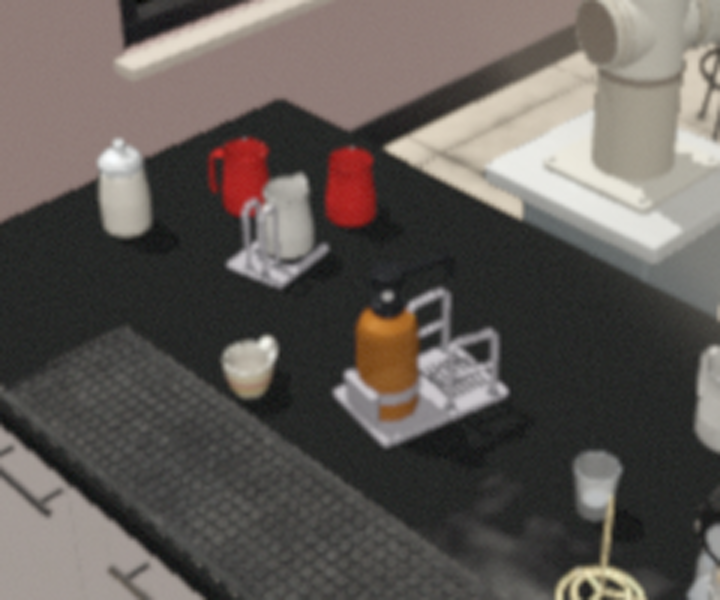

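The top view shows the steel pitcher in the rack at crop (563,210). Its handle points away from the robot between the hoops, and the two red look-alikes are at crop (608,285) and (655,195). The dispenser is at crop (300,260), open towards the robot. The network points agree in both views: rack axis about (0.514,-0.190) with yaw 0.2, bay about (0.557,0.168) with yaw -0.18.

>>> {"fn": "carry_out", "kwargs": {"increments": [8.5, -3.6, -3.7, 0, 0, 8.5, -3.6, -3.7, 0, 0, 8.5, -3.6, -3.7, 0, 0, 8.5, -3.6, -3.7, 0, 0, 8.5, -3.6, -3.7, 0, 0]}}

```text
clock: 1.72
eef_pos: [0.2511, 0.2612, 0.2316]
tool_rot: [0.121, 0.993, 0.0, 0.0]
ft_force: [0.9, -0.2, -0.3]
grip_width: 0.0851
grasp_force: 0.0
```

>>> {"fn": "carry_out", "kwargs": {"increments": [8.5, -3.6, -3.7, 0, 0, 8.5, -3.6, -3.7, 0, 0, 8.5, -3.6, -3.7, 0, 0, 8.5, 0, 0, 0, 0.15, 8.5, 0, 0, 0, 0.15]}}

```text
clock: 2.35
eef_pos: [0.3291, 0.1278, 0.2315]
tool_rot: [0.272, 0.962, 0.0, 0.0]
ft_force: [0.4, 0.1, 0.3]
grip_width: 0.0852
grasp_force: 0.0
```

```bash
cat >> h.py <<'E'
def st():
    o=bot.get_obs(); r=R.from_quat(o["tool_rot"]).as_matrix()
    print("t",round(o["clock"],2),"pos",o["eef_pos"].round(4) if hasattr(o["eef_pos"],"round") else o["eef_pos"],"yaw_x",round(float(np.degrees(np.arctan2(r[1,0],r[0,0]))),1),"zaxis",r[:,2].round(3),"j",np.round(o["joint_pos"],2),"F",np.round(o["ft_force"],1),"w",o["grip_width"],"gf",o["grasp_force"]); return o,r
def to(p,yaw=None):
    o,r=st(); y=np.arctan2(r[1,0],r[0,0]); d=np.array(p)-np.array(o["eef_pos"])
    yt=y if yaw is None else np.radians(yaw)
    turn=-(yt-y); turn=(turn+np.pi)%(2*np.pi)-np.pi
    c,s=np.cos(yt),np.sin(yt)
    print("turn about tool z",round(turn,3),"then shift cm",(100*(np.array([[c,s,0],[s,-c,0],[0,0,-1]])@d)).round(2))
E
python3 -c "
from h import *
to([.514,-.19,.2],11.5); to([.514,-.19,.2],191.5)"
```

```text
t 2.35 pos [0.3291 0.1278 0.2315] yaw_x 148.4 zaxis [ 0.  0. -1.] j [ 0.37 -0.05 -0.32  1.3   0.    0.92] F [0.4 0.1 0.3] w 0.08519382110513751 gf 0.0
turn about tool z 2.39 then shift cm [11.79 34.83  3.15]
t 2.35 pos [0.3291 0.1278 0.2315] yaw_x 148.4 zaxis [ 0.  0. -1.] j [ 0.37 -0.05 -0.32  1.3   0.    0.92] F [0.4 0.1 0.3] w 0.08519382110513751 gf 0.0
turn about tool z -0.752 then shift cm [-11.79 -34.83   3.15]
```

>>> {"fn": "carry_out", "kwargs": {"increments": [8.5, 0, 0, 0, 0.17, 8.5, 0, 0, 0, 0.17, 8.5, 0, 0, 0, 0.17, 8.5, 0, 0, 0, 0.17, 8.5, 0, 0, 0, 0.17]}}

```text
clock: 2.98
eef_pos: [0.3286, 0.1288, 0.2314]
tool_rot: [0.644, 0.765, 0.0, 0.0]
ft_force: [0.2, -0.2, -0.1]
grip_width: 0.0848
grasp_force: 0.0
```

>>> {"fn": "carry_out", "kwargs": {"increments": [8.5, 0, 0, 0, 0.17, 8.5, 0, 0, 0, 0.17, 8.5, 0, 0, 0, 0.17, 8.5, 0, 0, 0, 0.17, 8.5, 0, 0, 0, 0.17]}}

```text
clock: 3.6
eef_pos: [0.3286, 0.1288, 0.2314]
tool_rot: [0.902, 0.432, 0.0, 0.0]
ft_force: [1.1, -0.9, 0.7]
grip_width: 0.085
grasp_force: 0.0
```

>>> {"fn": "carry_out", "kwargs": {"increments": [8.5, 0, 0, 0, 0.17, 8.5, 0, 0, 0, 0.17, 8.5, 0, 0, 0, 0.17, 8.5, 0, 0, 0, 0.17, 8.5, 0, 4, 0, 0]}}

```text
clock: 4.22
eef_pos: [0.3475, 0.0562, 0.2305]
tool_rot: [0.992, 0.127, -0.001, -0.014]
ft_force: [0.5, 0.8, 0.3]
grip_width: 0.0852
grasp_force: 0.0
```

>>> {"fn": "carry_out", "kwargs": {"increments": [8.5, 2, 4, 0, 0, 8.5, 2, 4, 0, 0, 8.5, 2, 4, 0, 0, 8.5, 2, 4, 0, 0, 8.5, 2, 4, 0, 0]}}

```text
clock: 4.85
eef_pos: [0.4949, -0.1131, 0.2246]
tool_rot: [0.992, 0.126, -0.002, -0.014]
ft_force: [0.9, 0.1, 0.3]
grip_width: 0.0849
grasp_force: 0.0
```

```bash
python3 - <<'E'
from h import *
to([.514,-.19,.2],11.5)
for n in ["top","side"]:
    c=bot.camera(n)
    for k in ["pitcher_center","pitcher_handle","rack"]:
        for d in bot.place_of(c,k)[:4]:
            p=w(c,d["xyz"]); print(n,k,round(d["p"],2),p.round(3))
E
```

```text
t 4.85 pos [ 0.4949 -0.1131  0.2246] yaw_x 14.5 zaxis [-0.007  0.027 -1.   ] j [-0.24  0.27  0.03  1.34  0.02  2.65] F [0.9 0.1 0.3] w 0.08494792748284404 gf 0.0
turn about tool z 0.052 then shift cm [0.34 7.91 2.46]
top pitcher_center 0.77 [ 0.515 -0.192  0.054]
top pitcher_center 0.49 [ 0.386 -0.199  0.053]
top pitcher_handle 0.56 [ 0.558 -0.183  0.068]
top rack 0.78 [ 0.51  -0.189  0.001]
side pitcher_center 0.84 [ 0.515 -0.189  0.051]
side pitcher_center 0.8 [ 0.476 -0.322  0.048]
side pitcher_center 0.79 [ 0.389 -0.192  0.048]
side pitcher_center 0.27 [ 0.627 -0.397  0.001]
side pitcher_handle 0.83 [ 0.497 -0.361  0.06 ]
side pitcher_handle 0.62 [ 0.348 -0.22   0.056]
side pitcher_handle 0.57 [ 0.515 -0.191 -0.003]
side pitcher_handle 0.56 [ 0.559 -0.181  0.062]
side rack 0.85 [ 0.516 -0.19  -0.004]
```

```bash
cat >> h.py <<'E'
def to(p,yaw=None):
    o,r=st(); y=np.arctan2(r[1,0],r[0,0]); d=np.array(p)-np.array(o["eef_pos"])
    turn=0 if yaw is None else (y-np.radians(yaw)+np.pi)%(2*np.pi)-np.pi
    r2=r@R.from_euler("z",turn).as_matrix()
    print("turn about tool z",round(turn,3),"then shift cm",(100*r2.T@d).round(2))
E
python3 -c "
from h import *
to([.514,-.190,.15],11)"
```

```text
t 5.25 pos [ 0.4933 -0.111   0.2249] yaw_x 14.6 zaxis [-0.007  0.027 -1.   ] j [-0.24  0.27  0.02  1.34  0.02  2.65] F [-0.6  0.9  0.2] w 0.08512825106113633 gf 0.0
turn about tool z 0.062 then shift cm [0.54 8.36 7.26]
```

>>> {"fn": "carry_out", "kwargs": {"increments": [8.5, 0, 0, 0, 0.06, 8.5, 0.3, 3, 0, 0, 8.5, 0.2, 3, 0, 0, 8.5, 0, 2.3, 3, 0, 8.5, 0, 0, 3, 0]}}

```text
clock: 5.88
eef_pos: [0.5148, -0.1915, 0.1624]
tool_rot: [0.995, 0.096, -0.001, -0.013]
ft_force: [1.2, 0.2, -0.2]
grip_width: 0.0849
grasp_force: 0.0
```

```bash
python3 -c "
from h import *
c=bot.camera('top'); cv2.imwrite('pics/c.png',cv2.resize(c['pixels'][130:260,300:460],(800,650)[:2],interpolation=cv2.INTER_CUBIC)[:600])
to([.514,-.190,.04],11)"
```

```text
t 5.92 pos [ 0.5118 -0.1897  0.1577] yaw_x 11.0 zaxis [-0.013  0.029 -0.999] j [-0.37  0.39  0.02  1.22  0.02  2.58] F [-1.8  2.4 -4. ] w 0.08498551882838254 gf 0.0
turn about tool z 0.001 then shift cm [ 0.3   0.43 11.76]
```

View pics/c.png

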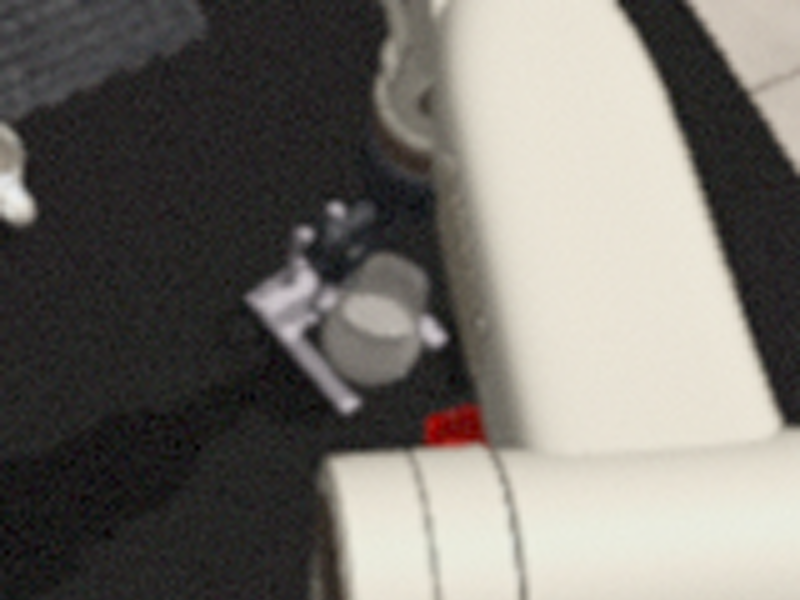

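```bash
python3 -c "
from h import *
c=bot.camera('top'); o,r=st(); t=np.array(o['eef_pos'])
for k in [t,t+r@[0,.05,-.01],t+r@[0,-.05,-.01],[.514,-.19,.104]]: print((px(c,k)-[300,130])*5)
P=cloud(c)
for u,v in [(345,240),(355,215),(365,250)]: print(P[130+v//5,300+u//5].round(3))
c=bot.camera('side')
t=px(c,t); print(t); x,y=t.astype(int); cv2.imwrite('pics/d.png',cv2.resize(c['pixels'][y-60:y+60,x-70:x+70],(700,600),interpolation=cv2.INTER_CUBIC))
"
```

```text
t 5.97 pos [ 0.5116 -0.1893  0.1594] yaw_x 11.1 zaxis [-0.014  0.029 -0.999] j [-0.37  0.39  0.02  1.23  0.02  2.58] F [-1.9  0.2  0.1] w 0.08511626245492576 gf 0.0
[385. 255.]
[445. 210.]
[325. 290.]
[375. 285.]
[ 0.494 -0.139  0.276]
[ 0.507 -0.154  0.272]
[ 0.494 -0.157  0.241]
[294. 169.]
```

View pics/d.png

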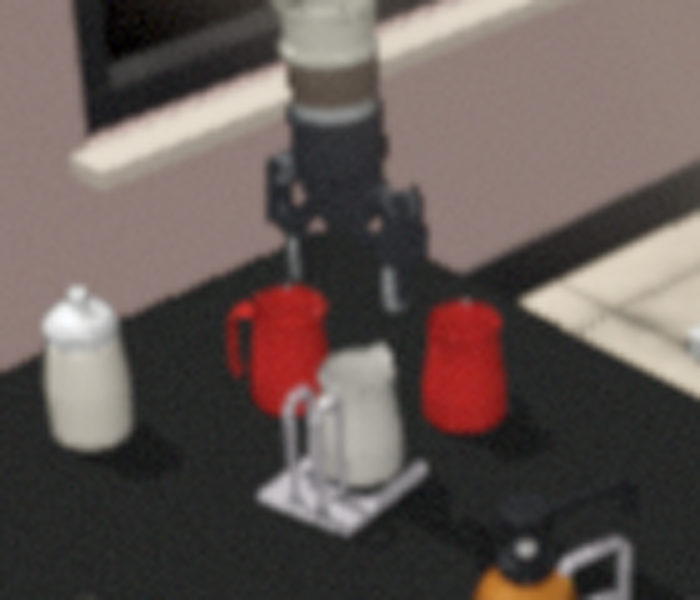

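The side view shows the open fingers, tips near crop (293,270) and (392,300), above the steel pitcher at (360,420), matching the projected TCP. I'm going down.

>>> {"fn": "carry_out", "kwargs": {"increments": [8.5, 0.25, 0.3, 2, 0, 8.5, 0, 0, 2, 0, 8.5, 0, 0, 1, 0, 8.5, 0, 0, 0, 0, 8.5, 0, 0, 0, 0]}}

```text
clock: 6.65
eef_pos: [0.5178, -0.1919, 0.1136]
tool_rot: [0.995, 0.096, -0.001, -0.013]
ft_force: [0.3, -0.5, -0.1]
grip_width: 0.0847
grasp_force: 0.0
```

```bash
python3 -c "
from h import *
to([.514,-.190,.04],11)"
```

```text
t 6.65 pos [ 0.5178 -0.1919  0.1136] yaw_x 11.1 zaxis [-0.005  0.026 -1.   ] j [-0.37  0.43 -0.04  1.11  0.02  2.58] F [ 0.3 -0.5 -0.1] w 0.08470940557517352 gf 0.0
turn about tool z 0.001 then shift cm [-0.34 -0.07  7.36]
```

>>> {"fn": "carry_out", "kwargs": {"increments": [8.5, -0.3, 0, 1.8, 0, 8.5, 0, 0, 1.8, 0, 8.5, 0, 0, 1.8, 0, 8.5, 0, 0, 1.6, 0, 8.5, 0, 0, 0.3, 0]}}

```text
clock: 7.28
eef_pos: [0.513, -0.1902, 0.0386]
tool_rot: [0.995, 0.096, -0.003, -0.014]
ft_force: [-0.2, 0.1, 0.4]
grip_width: 0.085
grasp_force: 0.0
```

>>> {"fn": "carry_out", "kwargs": {"increments": [7.5, 0, 0, 0, 0, 7.2, 0, 0, 0, 0, 6.5, 0, 0, 0, 0, 5, 0, 0, 0, 0, 5, 0, 0, 0, 0]}}

```text
clock: 7.9
eef_pos: [0.5141, -0.19, 0.0409]
tool_rot: [0.995, 0.097, -0.001, -0.014]
ft_force: [-2.0, 2.1, 6.8]
grip_width: 0.0613
grasp_force: 63.5
```

```bash
python3 -c "
from h import *
to([.514,-.190,.04],11)"
```

```text
t 7.9 pos [ 0.5141 -0.19    0.0409] yaw_x 11.1 zaxis [-0.006  0.028 -1.   ] j [-0.37  0.5  -0.14  0.94  0.02  2.58] F [-2.   2.1  6.8] w 0.061288302654546725 gf 63.45233360691054
turn about tool z 0.001 then shift cm [-0.01  0.    0.09]
```

>>> {"fn": "carry_out", "kwargs": {"increments": [5, 0, 0, -1, 0, 5, 0, 0, -2, 0, 5, 0, 0, -3, 0, 5, 0, 0, -3, 0, 5, 0, 0, -3, 0]}}

```text
clock: 8.52
eef_pos: [0.514, -0.1938, 0.1601]
tool_rot: [0.995, 0.096, -0.003, -0.014]
ft_force: [0.1, 0.5, -2.8]
grip_width: 0.0614
grasp_force: 65.5
```

```bash
python3 -c "
from h import *
to([.42,.02,.165],169.7)
for n in ['side']:
    c=bot.camera(n)
    for d in bot.place_of(c,'pitcher_center')[:4]: print(w(c,d['xyz']).round(3),d['p'])
    for d in bot.place_of(c,'pitcher_handle')[:4]: print(w(c,d['xyz']).round(3),d['p'])
"
```

```text
t 8.53 pos [ 0.514  -0.1938  0.1601] yaw_x 11.0 zaxis [-0.008  0.026 -1.   ] j [-0.37  0.39  0.03  1.22  0.02  2.58] F [ 0.1  0.5 -2.8] w 0.061419550757191216 gf 65.53371890199173
turn about tool z -2.769 then shift cm [13.08 19.36  0.15]
[ 0.477 -0.321  0.047] 0.83
[ 0.517 -0.192  0.171] 0.75
[ 0.388 -0.196  0.05 ] 0.72
[ 0.561 -0.185  0.184] 0.77
[ 0.344 -0.219  0.058] 0.77
[ 0.5   -0.363  0.059] 0.77
```

>>> {"fn": "carry_out", "kwargs": {"increments": [5, -0.6, -3, 0, 0, 5, -1, -5, 0, 0, 5, -1.2, -5.4, 0, 0, 5, -1.2, -5.4, 0, 0, 5, -1.1, -4, 0, 0]}}

```text
clock: 9.3
eef_pos: [0.4183, 0.0218, 0.1639]
tool_rot: [0.995, 0.097, -0.004, -0.014]
ft_force: [0.7, 0.2, -1.9]
grip_width: 0.0614
grasp_force: 65.6
```

>>> {"fn": "carry_out", "kwargs": {"increments": [5, 0, 0, 0, -0.13, 5, 0, 0, 0, -0.14, 5, 0, 0, 0, -0.14, 5, 0, 0, 0, -0.14, 5, 0, 0, 0, -0.14]}}

```text
clock: 9.93
eef_pos: [0.4193, 0.0201, 0.1638]
tool_rot: [0.903, 0.429, 0.001, -0.014]
ft_force: [-0.3, -1.0, -2.9]
grip_width: 0.0611
grasp_force: 65.7
```

>>> {"fn": "carry_out", "kwargs": {"increments": [5, 0, 0, 0, -0.14, 5, 0, 0, 0, -0.14, 5, 0, 0, 0, -0.14, 5, 0, 0, 0, -0.14, 5, 0, 0, 0, -0.14]}}

```text
clock: 10.55
eef_pos: [0.4193, 0.0201, 0.1638]
tool_rot: [0.701, 0.713, 0.006, -0.013]
ft_force: [0.4, -0.3, -2.1]
grip_width: 0.0609
grasp_force: 65.7
```

>>> {"fn": "carry_out", "kwargs": {"increments": [5, 0, 0, 0, -0.14, 5, 0, 0, 0, -0.14, 5, 0, 0, 0, -0.14, 5, 0, 0, 0, -0.14, 5, 0, 0, 0, -0.14]}}

```text
clock: 11.18
eef_pos: [0.4193, 0.0201, 0.1638]
tool_rot: [0.414, 0.91, 0.01, -0.01]
ft_force: [-0.0, 0.9, -2.8]
grip_width: 0.061
grasp_force: 65.7
```

>>> {"fn": "carry_out", "kwargs": {"increments": [5, 0, 0, 0, -0.14, 5, 0, 0, 0, -0.14, 5, 0, 0, 0, -0.14, 5, 0, 0, 0, -0.14, 5, 0, 0, 0, -0.12]}}

```text
clock: 11.8
eef_pos: [0.4193, 0.0201, 0.1638]
tool_rot: [0.087, 0.996, 0.013, -0.007]
ft_force: [-0.2, -0.1, -1.9]
grip_width: 0.0612
grasp_force: 65.7
```

```bash
python3 -c "
from h import *
to([.42,.02,.036],169.7)
for n in ['side','top']:
    c=bot.camera(n)
    for d in bot.place_of(c,'pitcher_center')[:4]: print(w(c,d['xyz']).round(3),d['p'])
    for d in bot.place_of(c,'pitcher_handle')[:4]: print(w(c,d['xyz']).round(3),d['p'])
"
```

```text
t 11.8 pos [0.4193 0.0201 0.1638] yaw_x 170.0 zaxis [-0.011  0.026 -1.   ] j [ 0.03  0.14 -0.31  1.14  0.03  0.2 ] F [-0.2 -0.1 -1.9] w 0.06119977433231713 gf 65.70681101665514
turn about tool z 0.005 then shift cm [-0.27 -0.3  12.77]
[0.42  0.017 0.176] 0.85
[ 0.478 -0.32   0.045] 0.71
[ 0.387 -0.193  0.045] 0.62
[0.374 0.029 0.187] 0.9
[ 0.502 -0.36   0.062] 0.78
[ 0.346 -0.219  0.06 ] 0.72
[0.42  0.019 0.175] 0.58
[ 0.497 -0.366  0.069] 0.88
[0.374 0.025 0.19 ] 0.6
[ 0.627 -0.405 -0.002] 0.36
```

>>> {"fn": "carry_out", "kwargs": {"increments": [5, 0, 0, 3, 0, 5, 0, 0, 3, 0, 5, 0, 0, 3, 0, 5, 0, 0, 2, 0, 5, 0, 0, 1, 0]}}

```text
clock: 12.72
eef_pos: [0.419, 0.0234, 0.0446]
tool_rot: [0.09, 0.996, 0.013, -0.006]
ft_force: [-0.1, -0.0, -2.2]
grip_width: 0.0611
grasp_force: 65.7
```

>>> {"fn": "carry_out", "kwargs": {"increments": [5, 0, 0, 0.3, 0, 5, 0, 0, 0.2, 0, 5, 0, 0, 0, 0, 5, 0, 0, 0, 0, 5, 0, 0, 0, 0]}}

```text
clock: 13.35
eef_pos: [0.4201, 0.0236, 0.0411]
tool_rot: [0.089, 0.996, 0.013, -0.004]
ft_force: [0.5, 0.4, -3.5]
grip_width: 0.0615
grasp_force: 65.7
```

```bash
python3 -c "
from h import *
st()"
```

```text
t 13.35 pos [0.4201 0.0236 0.0411] yaw_x 169.8 zaxis [-0.007  0.027 -1.   ] j [ 0.04  0.28 -0.49  0.8   0.03  0.22] F [ 0.5  0.4 -3.5] w 0.06152146257664651 gf 65.69933030974425
```

>>> {"fn": "carry_out", "kwargs": {"increments": [5, 0, 0, 0.2, 0, 5, 0, 0, 0.15, 0, 5, 0, 0, 0, 0, 5, 0, 0, 0, 0, 5, 0, 0, 0, 0]}}

```text
clock: 13.98
eef_pos: [0.4198, 0.0237, 0.0372]
tool_rot: [0.089, 0.996, 0.013, -0.005]
ft_force: [0.6, -0.8, -2.8]
grip_width: 0.0613
grasp_force: 65.7
```

>>> {"fn": "carry_out", "kwargs": {"increments": [5, 0, 0, 0.15, 0, 5, 0, 0, 0.1, 0, 5, 0, 0, 0, 0, 5, 0, 0, 0, 0, 5, 0, 0, 0, 0]}}

```text
clock: 14.6
eef_pos: [0.4201, 0.0237, 0.0356]
tool_rot: [0.089, 0.996, 0.013, -0.004]
ft_force: [-3.1, -0.1, 5.6]
grip_width: 0.0613
grasp_force: 66.7
```

Contact with the counter. I'm releasing and rising.

>>> {"fn": "carry_out", "kwargs": {"increments": [6.3, 0, 0, 0, 0, 6.8, 0, 0, 0, 0, 7.5, 0, 0, 0, 0, 8.5, 0, 0, 0, 0, 8.5, 0, 0, 0, 0]}}

```text
clock: 15.22
eef_pos: [0.4197, 0.0237, 0.0347]
tool_rot: [0.089, 0.996, 0.013, -0.005]
ft_force: [-0.6, -0.4, 0.1]
grip_width: 0.0853
grasp_force: 0.0
```

>>> {"fn": "carry_out", "kwargs": {"increments": [8.5, 0, 0, -2, 0, 8.5, 0, 0, -3, 0, 8.5, 0, 0, -3, 0, 8.5, 0, 0, -3, 0, 8.5, 0, 0, -2, 0]}}

```text
clock: 15.85
eef_pos: [0.4212, 0.0202, 0.1661]
tool_rot: [0.089, 0.996, 0.013, -0.004]
ft_force: [-0.6, -0.0, -1.0]
grip_width: 0.0849
grasp_force: 0.0
```

>>> {"fn": "carry_out", "kwargs": {"increments": [8.5, 5, 0, -3, 0, 8.5, 5, 0, 0, 0, 8.5, 2, 0, 0, 0, 3.2, 0, 0, 0, 0, 3.2, 0, 0, 0, 0]}}

```text
clock: 16.48
eef_pos: [0.3038, 0.0408, 0.1963]
tool_rot: [0.089, 0.996, 0.013, -0.004]
ft_force: [1.4, -0.7, -0.4]
grip_width: 0.0513
grasp_force: 0.0
```

```bash
python3 -c "
from h import *
st()
for n in ['side','top']:
    c=bot.camera(n); cv2.imwrite('pics/e_%s.png'%n,c['pixels'])
    for k in ['pitcher_center','pitcher_handle','bay','spout_tip','cap_top','dispenser']:
        for d in bot.place_of(c,k)[:4]:
            p=w(c,d['xyz'])
            if p[1]>-.1: print(n,k,p.round(3),round(d['p'],2),px(c,p))
    for m in bot.regions_of(c,'pitcher_center')[:4]:
        q=cloud(c)[m['mask']]; q=q[q[:,1]>-.1]
        if len(q)>20:
            t=q[(q[:,2]>.09)&(q[:,2]<.115)]; print(n,'mask',len(q),q.max(0).round(3),q.min(0).round(3),'rim',t.min(0).round(3),t.max(0).round(3))
"
```

```text
t 16.48 pos [0.3038 0.0408 0.1963] yaw_x 169.8 zaxis [-0.006  0.027 -1.   ] j [ 0.11 -0.13 -0.48  1.22  0.03  0.29] F [ 1.4 -0.7 -0.4] w 0.05130033406871011 gf 0.0
side pitcher_center [0.421 0.027 0.047] 0.84 [349. 205.]
side pitcher_handle [0.375 0.038 0.059] 0.68 [359. 199.]
side pitcher_handle [0.732 0.    0.002] 0.68 [284. 246.]
side bay [0.552 0.172 0.007] 0.69 [352. 245.]
side spout_tip [0.569 0.169 0.156] 0.46 [349. 212.]
side cap_top [0.648 0.147 0.199] 0.44 [328. 209.]
side dispenser [ 0.558  0.169 -0.001] 0.61 [351. 247.]
side dispenser [0.553 0.168 0.008] 0.16 [351. 244.]
side mask 318 [1.641 1.181 1.179] [ 0.3   -0.043 -0.009] rim [0.399 0.005 0.09 ] [0.463 0.06  0.096]
top pitcher_center [0.424 0.022 0.047] 0.86 [330. 241.]
top pitcher_handle [0.372 0.031 0.061] 0.81 [335. 255.]
top bay [0.561 0.172 0.009] 0.58 [274. 228.]
top spout_tip [0.567 0.163 0.157] 0.51 [271. 211.]
top cap_top [0.65  0.151 0.202] 0.52 [263. 183.]
top dispenser [0.559 0.167 0.003] 0.7 [275. 228.]
top dispenser [0.566 0.163 0.161] 0.32 [272. 211.]
top mask 272 [0.457 0.054 0.097] [ 0.376 -0.006 -0.004] rim [0.391 0.02  0.09 ] [0.453 0.051 0.097]
```

```bash
python3 -c "
from h import *
to([.372,.0335,.15],168.7);to([.372,.0335,.043],168.7)"
```

```text
t 17.27 pos [0.3028 0.0408 0.1961] yaw_x 169.8 zaxis [-0.007  0.027 -1.   ] j [ 0.11 -0.13 -0.48  1.22  0.03  0.29] F [-0.4  0.2 -1. ] w 0.03215681989378069 gf 0.0
turn about tool z 0.019 then shift cm [-6.98  0.53  4.54]
t 17.27 pos [0.3028 0.0408 0.1961] yaw_x 169.8 zaxis [-0.007  0.027 -1.   ] j [ 0.11 -0.13 -0.48  1.22  0.03  0.29] F [-0.4  0.2 -1. ] w 0.03215681989378069 gf 0.0
turn about tool z 0.019 then shift cm [-7.12  0.26 15.23]
```

>>> {"fn": "carry_out", "kwargs": {"increments": [3.2, -3, 0.3, 0, 0.02, 3.2, -3, 0.2, 2, 0, 3.2, -1, 0, 2, 0, 3.2, 0, 0, 1, 0, 3.2, 0, 0, 0, 0]}}

```text
clock: 17.9
eef_pos: [0.3709, 0.0338, 0.1448]
tool_rot: [0.099, 0.995, 0.013, -0.006]
ft_force: [-0.2, -0.3, 0.8]
grip_width: 0.0315
grasp_force: 0.0
```

```bash
python3 -c "
from h import *
to([.372,.0335,.043],168.7)
c=bot.camera('side'); cv2.imwrite('pics/f.png',cv2.resize(c['pixels'][150:270,280:420],(700,600),interpolation=cv2.INTER_CUBIC))
"
```

```text
t 17.9 pos [0.3709 0.0338 0.1448] yaw_x 168.6 zaxis [-0.01   0.027 -1.   ] j [ 0.07  0.06 -0.45  1.07  0.03  0.27] F [-0.2 -0.3  0.8] w 0.03154979255862192 gf 0.0
turn about tool z -0.001 then shift cm [-0.26 -0.25 10.18]
```

View pics/f.png

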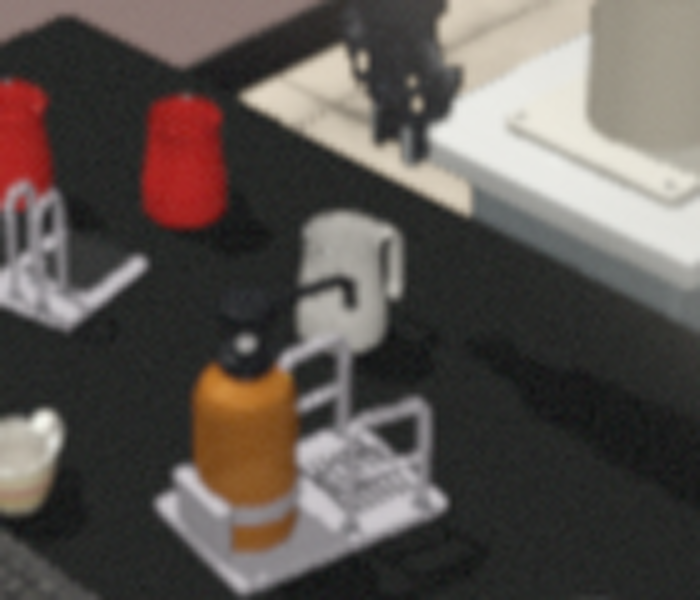

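The pitcher stands upright at crop (345,280) with its handle at (398,260) towards the robot. The fingers are above the handle at (400,140).

>>> {"fn": "carry_out", "kwargs": {"increments": [3.2, -0.1, -0.2, 2.5, 0, 3.2, 0, 0, 2.5, 0, 3.2, 0, 0, 2.5, 0, 3.2, 0, 0, 2, 0, 3.2, 0, 0, 0.6, 0]}}

```text
clock: 18.58
eef_pos: [0.3714, 0.0344, 0.0443]
tool_rot: [0.099, 0.995, 0.013, -0.005]
ft_force: [0.3, 0.5, -0.2]
grip_width: 0.0319
grasp_force: 0.0
```

```bash
python3 -c "
from h import *
bot.camera('side'); to([.372,.0335,.043],168.7)"
```

```text
t 18.62 pos [0.3716 0.0344 0.0441] yaw_x 168.6 zaxis [-0.008  0.027 -1.   ] j [ 0.07  0.2  -0.6   0.78  0.03  0.27] F [ 0.4 -0.   0.4] w 0.03202495742508747 gf 0.0
turn about tool z -0.001 then shift cm [-0.06 -0.08  0.11]
```

Close gently, then lift a little.

>>> {"fn": "carry_out", "kwargs": {"increments": [2.2, 0, 0, 0, 0, 1.6, 0, 0, 0, 0, 1.0, 0, 0, 0, 0, 0.3, 0, 0, 0, 0, 0.3, 0, 0, 0, 0]}}

```text
clock: 19.25
eef_pos: [0.3728, 0.0343, 0.0453]
tool_rot: [0.099, 0.995, 0.013, -0.004]
ft_force: [-0.8, 0.6, 5.8]
grip_width: 0.0112
grasp_force: 58.4
```

>>> {"fn": "carry_out", "kwargs": {"increments": [0.3, 0, 0, -0.5, 0, 0.3, 0, 0, -1, 0, 0.3, 0, 0, -1, 0, 0.3, 0, 0, 0, 0, 0.3, 0, 0, 0, 0]}}

```text
clock: 19.88
eef_pos: [0.3721, 0.0337, 0.0694]
tool_rot: [0.099, 0.995, 0.013, -0.005]
ft_force: [-0.6, -0.3, -3.2]
grip_width: 0.0112
grasp_force: 58.4
```

```bash
python3 -c "
from h import *
st()
for n in ['side','top']:
    c=bot.camera(n)
    for k in ['pitcher_center','pitcher_handle','bay','cap_top','dispenser']:
        for d in bot.place_of(c,k)[:4]:
            p=w(c,d['xyz'])
            if p[1]>-.1: print(n,k,p.round(3),round(d['p'],2))
    if n=='top':
        P=cloud(c); m=(abs(P[...,2]-.01)<.006)&(P[...,0]>.48)&(P[...,0]<.72)&(P[...,1]>.05)&(P[...,1]<.27)&(c['pixels'].min(2)>110)
        q=P[m][:,:2].astype('float32'); r=cv2.minAreaRect(q); print(len(q),r); a=cv2.boxPoints(r); print(a.round(3))
c=bot.camera('side'); cv2.imwrite('pics/g.png',cv2.resize(c['pixels'][150:270,280:420],(700,600),interpolation=cv2.INTER_CUBIC))
"
```

```text
t 19.88 pos [0.3721 0.0337 0.0694] yaw_x 168.6 zaxis [-0.007  0.027 -1.   ] j [ 0.07  0.16 -0.57  0.85  0.03  0.27] F [-0.6 -0.3 -3.2] w 0.01122509336154109 gf 58.39466533166387
side pitcher_center [0.419 0.024 0.068] 0.65
side pitcher_handle [0.375 0.035 0.084] 0.94
side bay [0.559 0.172 0.006] 0.7
side cap_top [0.65  0.149 0.2  ] 0.51
side cap_top [ 0.613  0.434 -0.007] 0.48
side dispenser [ 0.557  0.171 -0.001] 0.75
top pitcher_center [0.419 0.021 0.07 ] 0.59
top pitcher_handle [0.373 0.033 0.083] 0.57
top pitcher_handle [0.733 0.001 0.   ] 0.24
top bay [0.56  0.167 0.009] 0.74
top cap_top [0.647 0.153 0.202] 0.6
top dispenser [0.561 0.166 0.003] 0.73
884 ((0.6056138873100281, 0.15660831332206726), (0.11687295883893967, 0.1808571219444275), 78.43417358398438)
[[0.505 0.117]
 [0.682 0.081]
 [0.706 0.196]
 [0.529 0.232]]
```

View pics/g.png

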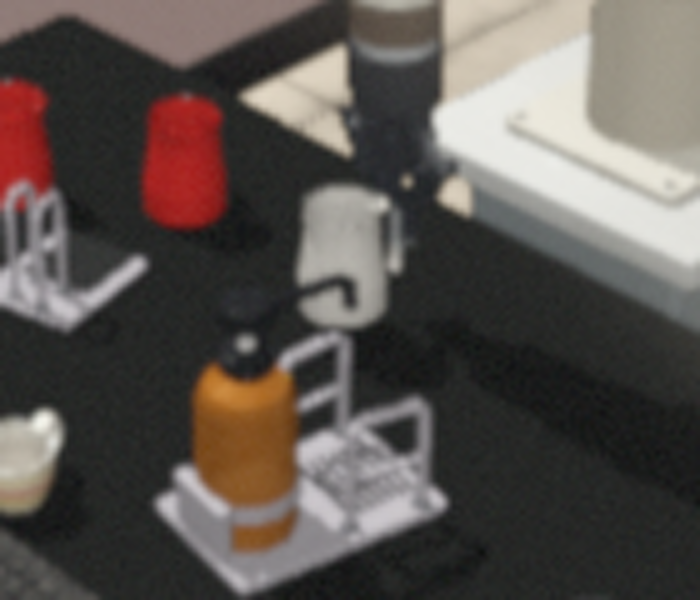

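The pitcher hangs upright, held by its handle, crop (345,260). The plate's rectangle fit agrees with the networks: bay about (0.5585,0.167), yaw -11.6°.

```bash
python3 -c "
from h import *
to([.3831,.203,.067],168.5)"
```

```text
t 20.52 pos [0.3722 0.0337 0.0693] yaw_x 168.6 zaxis [-0.007  0.027 -1.   ] j [ 0.07  0.16 -0.57  0.85  0.03  0.27] F [-0.5 -0.3 -3.5] w 0.011026851957414867 gf 58.391893403761514
turn about tool z 0.002 then shift cm [ 2.3  16.8   0.68]
```

>>> {"fn": "carry_out", "kwargs": {"increments": [0.3, 0.4, 2.5, 0, 0, 0.3, 0.5, 4, 0.2, 0, 0.3, 0.5, 4, 0.2, 0, 0.3, 0.5, 4, 0.2, 0, 0.3, 0.4, 2.3, 0, 0]}}

```text
clock: 21.15
eef_pos: [0.383, 0.205, 0.0678]
tool_rot: [0.098, 0.995, 0.013, -0.005]
ft_force: [-0.2, -0.3, -2.1]
grip_width: 0.0116
grasp_force: 58.6
```

```bash
python3 -c "
from h import *
for n in ['side','top']:
    c=bot.camera(n)
    for k in ['pitcher_center','pitcher_handle','bay']:
        for d in bot.place_of(c,k)[:4]:
            p=w(c,d['xyz'])
            if p[1]>-.1: print(n,k,p.round(3),round(d['p'],2))
to([.5105,.1769,.062],168.5)
"
```

```text
side pitcher_center [0.435 0.2   0.068] 0.8
side pitcher_handle [0.384 0.207 0.079] 0.96
side bay [0.555 0.171 0.009] 0.81
top bay [0.559 0.169 0.01 ] 0.59
t 21.55 pos [0.3826 0.2021 0.0677] yaw_x 168.5 zaxis [-0.008  0.026 -1.   ] j [ 0.47  0.26 -0.44  0.87  0.03  0.67] F [ 0.2  0.9 -3.1] w 0.011193399066429202 gf 58.636396237967574
turn about tool z 0.001 then shift cm [-13.05   0.08   0.4 ]
```

>>> {"fn": "carry_out", "kwargs": {"increments": [0.3, -1.5, 0, 0.1, 0, 0.3, -2, 0.1, 0.1, 0, 0.3, -2, 0, 0.1, 0, 0.3, -1.5, 0, 0, 0, 0.3, 0, 0, 0, 0]}}

```text
clock: 22.18
eef_pos: [0.453, 0.1898, 0.0639]
tool_rot: [0.1, 0.995, 0.013, -0.005]
ft_force: [0.1, -0.5, -2.8]
grip_width: 0.0111
grasp_force: 58.6
```

```bash
python3 -c "
from h import *
for n in ['side','top']:
    c=bot.camera(n)
    for k in ['pitcher_center','spout_tip','bay']:
        for d in bot.place_of(c,k)[:4]:
            p=w(c,d['xyz'])
            if p[1]>-.1: print(n,k,p.round(3),round(d['p'],2))
to([.5105,.1769,.062],168.5)
c=bot.camera('side'); cv2.imwrite('pics/i.png',cv2.resize(c['pixels'][170:270,300:420],(720,600),interpolation=cv2.INTER_CUBIC))
"
```

```text
side pitcher_center [0.501 0.181 0.062] 0.71
side spout_tip [0.568 0.171 0.158] 0.53
side bay [0.558 0.168 0.009] 0.8
top bay [0.559 0.169 0.012] 0.59
t 22.57 pos [0.4511 0.1904 0.064 ] yaw_x 168.7 zaxis [-0.007  0.027 -1.   ] j [ 0.38  0.36 -0.3   0.91  0.03  0.58] F [ 0.3  0.5 -2.6] w 0.011313658892293701 gf 58.64207260616013
turn about tool z 0.003 then shift cm [-6.09 -0.14  0.12]
```

View pics/i.png

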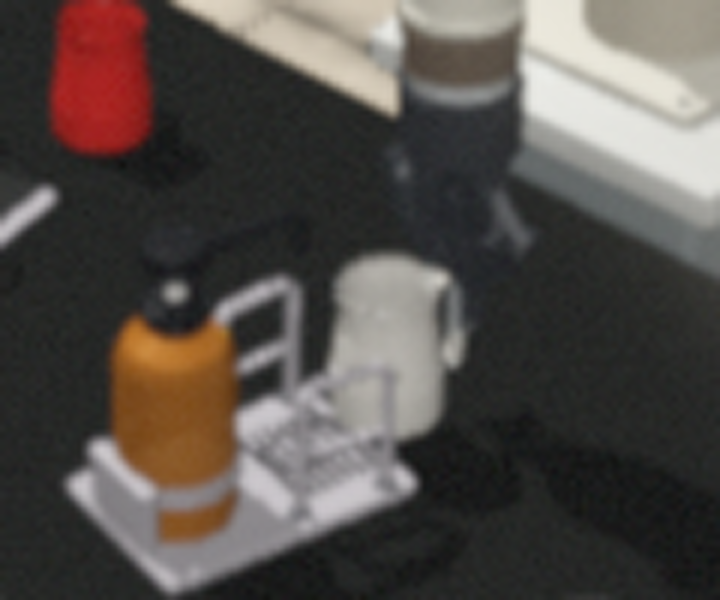

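The pitcher is entering between the guides, crop (390,350), upright and clear of both wires. I'm continuing.

>>> {"fn": "carry_out", "kwargs": {"increments": [0.3, -1, -0.1, 0, 0, 0.3, -1.2, 0, 0, 0, 0.3, -1.2, 0, 0, 0, 0.3, -0.6, 0, 0, 0, 0.3, 0, 0, 0, 0]}}

```text
clock: 23.25
eef_pos: [0.4911, 0.1812, 0.0632]
tool_rot: [0.1, 0.995, 0.013, -0.005]
ft_force: [0.3, 0.5, -2.5]
grip_width: 0.0112
grasp_force: 58.6
```

>>> {"fn": "carry_out", "kwargs": {"increments": [0.3, -0.6, 0, 0, 0, 0.3, -0.6, 0, 0, 0, 0.3, -0.5, 0, 0, 0, 0.3, -0.2, 0, 0, 0, 0.3, 0, 0, 0, 0]}}

```text
clock: 23.88
eef_pos: [0.5092, 0.1776, 0.0631]
tool_rot: [0.099, 0.995, 0.013, -0.005]
ft_force: [0.2, -0.3, -2.0]
grip_width: 0.0113
grasp_force: 58.6
```

```bash
python3 -c "
from h import *
to([.5105,.1769,.056],168.5)
for n in ['side','top']:
    c=bot.camera(n)
    for k in ['pitcher_center','spout_tip','pitcher_handle']:
        for d in bot.place_of(c,k)[:4]:
            p=w(c,d['xyz'])
            if p[1]>-.1: print(n,k,p.round(3),round(d['p'],2))
"
```

```text
t 23.88 pos [0.5092 0.1776 0.0631] yaw_x 168.6 zaxis [-0.007  0.027 -1.   ] j [ 0.32  0.45 -0.16  0.96  0.03  0.52] F [ 0.2 -0.3 -2. ] w 0.011277432224167026 gf 58.64305360040703
turn about tool z 0.002 then shift cm [-0.15 -0.06  0.71]
side pitcher_center [0.557 0.166 0.063] 0.85
side pitcher_handle [0.513 0.179 0.076] 0.96
```

>>> {"fn": "carry_out", "kwargs": {"increments": [0.3, -0.1, 0, 0.3, 0, 0.3, 0, 0, 0.3, 0, 0.3, 0, 0, 0.1, 0, 0.3, 0, 0, 0, 0, 0.3, 0, 0, 0, 0]}}

```text
clock: 24.9
eef_pos: [0.5101, 0.1776, 0.0561]
tool_rot: [0.099, 0.995, 0.013, -0.005]
ft_force: [0.3, -0.2, -2.3]
grip_width: 0.0112
grasp_force: 58.7
```

>>> {"fn": "carry_out", "kwargs": {"increments": [0.3, 0, 0, 0.1, 0, 0.3, 0, 0, 0.05, 0, 0.3, 0, 0, 0, 0, 0.3, 0, 0, 0, 0, 0.3, 0, 0, 0, 0]}}

```text
clock: 25.52
eef_pos: [0.5101, 0.178, 0.0557]
tool_rot: [0.099, 0.995, 0.013, -0.005]
ft_force: [-2.9, 0.0, 5.0]
grip_width: 0.0113
grasp_force: 59.8
```

Contact with the plate. I'm opening and backing straight out.

>>> {"fn": "carry_out", "kwargs": {"increments": [1.5, 0, 0, 0, 0, 2.2, 0, 0, 0, 0, 3, 0, 0, 0, 0, 3, 0, 0, 0, 0, 3, 0, 0, 0, 0]}}

```text
clock: 26.15
eef_pos: [0.5101, 0.1776, 0.0546]
tool_rot: [0.099, 0.995, 0.013, -0.005]
ft_force: [0.4, 1.0, -0.3]
grip_width: 0.0298
grasp_force: 0.0
```

>>> {"fn": "carry_out", "kwargs": {"increments": [3, 0.6, 0, 0, 0, 3, 1.2, 0, 0, 0, 3, 2, 0, 0, 0, 3, 3, 0, 0, 0, 3, 3, 0, 0, 0]}}

```text
clock: 26.78
eef_pos: [0.4123, 0.1971, 0.0559]
tool_rot: [0.099, 0.995, 0.013, -0.005]
ft_force: [-0.2, -0.1, 0.2]
grip_width: 0.0299
grasp_force: 0.0
```

>>> {"fn": "carry_out", "kwargs": {"increments": [0.5, 0, 0, -5, 0, 0, 0, 0, -5, 0, 0, 0, 0, -5, 0, 0, 0, 0, -4, 0, 0, 0, 0, 0, 0]}}

```text
clock: 27.4
eef_pos: [0.4166, 0.1928, 0.2493]
tool_rot: [0.099, 0.995, 0.015, -0.002]
ft_force: [1.0, -0.6, -0.2]
grip_width: 0.0001
grasp_force: 0.0
```

```bash
python3 -c "
from h import *
for n in ['side','top']:
    c=bot.camera(n)
    for k in ['pitcher_center','spout_tip','pitcher_handle','cap_top']:
        for d in bot.place_of(c,k)[:4]:
            p=w(c,d['xyz'])
            if p[1]>-.1: print(n,k,p.round(3),round(d['p'],2))
    if n=='side':cv2.imwrite('pics/j.png',cv2.resize(c['pixels'][170:270,300:420],(720,600),interpolation=cv2.INTER_CUBIC))
to([.649,.150,.24])
"
```

```text
side pitcher_center [0.558 0.17  0.052] 0.71
side spout_tip [0.567 0.168 0.16 ] 0.53
side pitcher_handle [0.513 0.18  0.069] 0.86
side pitcher_handle [0.649 0.15  0.197] 0.31
side cap_top [0.653 0.149 0.197] 0.54
top pitcher_handle [0.61  0.427 0.001] 0.23
top cap_top [0.647 0.149 0.2  ] 0.36
t 27.9 pos [0.4151 0.1918 0.2451] yaw_x 168.6 zaxis [-0.009  0.026 -1.   ] j [ 0.41  0.15 -0.07  1.35  0.03  0.61] F [ 0.1  0.3 -0.2] w 9.211922839683552e-05 gf 0.0
turn about tool z 0 then shift cm [-23.76   0.52   0.2 ]
```

View pics/j.png

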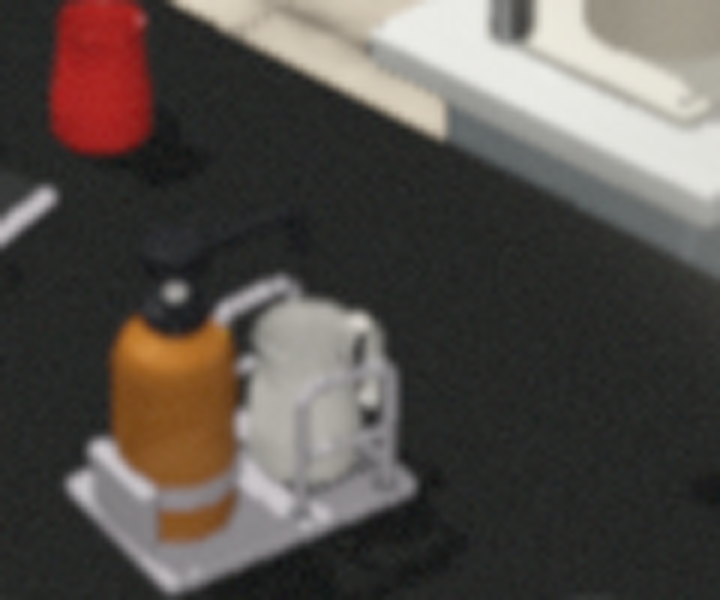

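The pitcher stands upright in the bay, crop (310,390), under the spout (300,235), and is let go. Next I go over the cap with the fingers shut.

>>> {"fn": "carry_out", "kwargs": {"increments": [0, -3, 0, 0, 0, 0, -5, 0.2, 0, 0, 0, -5, 0.2, 0, 0, 0, -5, 0.1, 0, 0, 0, -4, 0, 0, 0]}}

```text
clock: 28.52
eef_pos: [0.6338, 0.1529, 0.2422]
tool_rot: [0.099, 0.995, 0.013, -0.005]
ft_force: [-0.1, 0.1, 0.5]
grip_width: -0.0001
grasp_force: 0.0
```

>>> {"fn": "carry_out", "kwargs": {"increments": [0, -1.5, 0, 0, 0, 0, 0, 0, 0, 0, 0, 0, 0, 0, 0, 0, 0, 0, 0, 0, 0, 0, 0, 0, 0]}}

```text
clock: 29.15
eef_pos: [0.6463, 0.1508, 0.2437]
tool_rot: [0.099, 0.995, 0.013, -0.005]
ft_force: [0.1, 0.3, 0.1]
grip_width: 0.0003
grasp_force: 0.0
```

```bash
python3 -c "
from h import *
to([.649,.150,.207])
"
```

```text
t 29.15 pos [0.6463 0.1508 0.2437] yaw_x 168.7 zaxis [-0.007  0.027 -1.   ] j [0.22 0.59 0.56 1.54 0.03 0.41] F [0.1 0.3 0.1] w 0.0002878784324016182 gf 0.0
turn about tool z 0 then shift cm [-0.33 -0.12  3.66]
```

>>> {"fn": "carry_out", "kwargs": {"increments": [0, -0.3, -0.1, 2, 0, 0, 0, 0, 1.5, 0, 0, 0, 0, 0.7, 0, 0, 0, 0, 0.5, 0, 0, 0, 0, 0, 0]}}

```text
clock: 29.78
eef_pos: [0.6489, 0.1501, 0.1965]
tool_rot: [0.099, 0.995, 0.013, -0.005]
ft_force: [-3.1, -0.0, 4.1]
grip_width: 0.0003
grasp_force: 1.8
```

>>> {"fn": "carry_out", "kwargs": {"increments": [0, 0, 0, 0.4, 0, 0, 0, 0, 0.4, 0, 0, 0, 0, 0.2, 0, 0, 0, 0, 0, 0, 0, 0, 0, 0, 0]}}

```text
clock: 30.4
eef_pos: [0.6495, 0.1503, 0.1873]
tool_rot: [0.099, 0.995, 0.013, -0.004]
ft_force: [-2.9, 0.0, 6.0]
grip_width: -0.0001
grasp_force: 3.5
```

>>> {"fn": "carry_out", "kwargs": {"increments": [0, 0, 0, 0.15, 0, 0, 0, 0, 0.1, 0, 0, 0, 0, 0, 0, 0, 0, 0, 0, 0, 0, 0, 0, 0, 0]}}

```text
clock: 31.02
eef_pos: [0.6496, 0.1503, 0.1861]
tool_rot: [0.099, 0.995, 0.013, -0.003]
ft_force: [-5.8, -2.3, 11.0]
grip_width: 0.0002
grasp_force: 5.6
```

>>> {"fn": "carry_out", "kwargs": {"increments": [0, 0, 0, 0.1, 0, 0, 0, 0, 0.1, 0, 0, 0, 0, 0, 0, 0, 0, 0, 0, 0, 0, 0, 0, 0, 0]}}

```text
clock: 31.65
eef_pos: [0.6496, 0.1503, 0.186]
tool_rot: [0.099, 0.995, 0.013, -0.003]
ft_force: [-6.2, -2.6, 17.0]
grip_width: -0.0002
grasp_force: 8.7
```

It's on the hard stop: force is rising but the tool isn't going further down. I'm raising the tool and backing off.

>>> {"fn": "carry_out", "kwargs": {"increments": [0, 0, 0, -0.8, 0, 0, 0, 0, -1, 0, 0, 0, 0, -2, 0, 0, 0, 0, -3, 0, 0, 0, 0, -2, 0]}}

```text
clock: 32.28
eef_pos: [0.6506, 0.1484, 0.2703]
tool_rot: [0.099, 0.995, 0.013, -0.004]
ft_force: [-0.0, -0.4, -0.3]
grip_width: 0.0004
grasp_force: 0.0
```

>>> {"fn": "carry_out", "kwargs": {"increments": [0, 3, 0, 0, 0, 0, 5, 0, 0, 0, 0, 5, 0, 0, 0, 0, 5, 0, 0, 0, 0, 5, 0, 0, 0]}}

```text
clock: 32.9
eef_pos: [0.4231, 0.194, 0.2719]
tool_rot: [0.099, 0.995, 0.013, -0.005]
ft_force: [-0.1, 1.3, -0.4]
grip_width: 0.0001
grasp_force: 0.0
```

>>> {"fn": "carry_out", "kwargs": {"increments": [0, 2, 0, 0, 0, 0, 0, 0, 0, 0, 0, 0, 0, 0, 0, 0, 0, 0, 0, 0, 0, 0, 0, 0, 0]}}

```text
clock: 33.52
eef_pos: [0.4053, 0.1973, 0.2722]
tool_rot: [0.1, 0.995, 0.013, -0.005]
ft_force: [0.3, 0.3, -0.4]
grip_width: 0.0002
grasp_force: 0.0
```

```bash
python3 -c "
from h import *
for n in ['side','top']:
    c=bot.camera(n)
    for k in ['pitcher_center','spout_tip','pitcher_handle','cap_top']:
        for d in bot.place_of(c,k)[:4]:
            p=w(c,d['xyz'])
            if p[1]>-.1: print(n,k,p.round(3),round(d['p'],2))
    if n=='side':cv2.imwrite('pics/k.png',cv2.resize(c['pixels'][170:270,300:420],(720,600),interpolation=cv2.INTER_CUBIC))
st()
"
```

```text
side pitcher_center [0.56  0.171 0.057] 0.94
side pitcher_center [0.554 0.167 0.008] 0.55
side spout_tip [0.565 0.17  0.157] 0.43
side pitcher_handle [0.512 0.18  0.068] 0.87
side cap_top [0.65  0.151 0.198] 0.55
t 34.02 pos [0.4047 0.1975 0.2726] yaw_x 168.6 zaxis [-0.007  0.027 -1.   ] j [ 0.44  0.12 -0.03  1.41  0.03  0.63] F [-1.4 -0.2  1.1] w -0.00011578935888987517 gf 0.0
```

View pics/k.png

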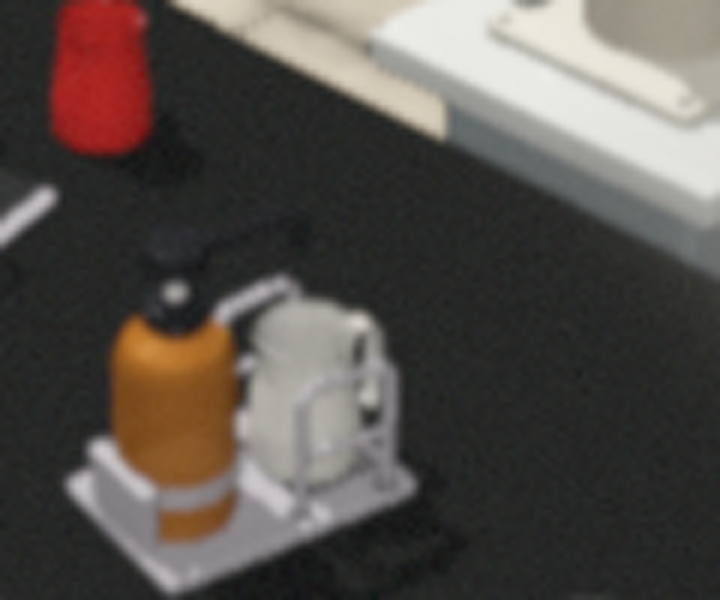

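The cap is up again at crop (175,245), and the pitcher is still standing at (310,390) under the spout (300,230). Handing in.

```bash
python3 -c "
from workcell import bot
print(bot.job_done())"
```

```text
the job is handed in; nothing more can be done
None
```

The pitcher is standing upright under the spout and let go of, the cap was pressed down to its stop and has come back up, and the job was handed in at about 34 s; the hand-in returned no verdict.

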